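# Release the latched kiln key

### The arm

A 6-joint arm with a two-finger parallel gripper is mounted at the origin on the work surface. World frame = base frame: x ahead of the robot, y to its left, z up, the work surface at z = 0. Lengths are in mm, angles in rad, forces in N, time in s.
With the tool pointing down it reaches from about 400 to 925 mm from the base axis. Payload 12.5 kg.
Tool frame: the origin (TCP) lies on the mounting face of the last link; the fingertips stand 190 mm ahead of it and the grasp point (between the pads) lies 171 mm ahead of it; z points along the fingers, y is the line along which they close (so a half turn about z gives the same grasp; the last joint's range is limited). The gripper opens to 95 mm and grips with 3 to 60 N. Pads are 20 mm wide; open, the fingers measure 119 mm over their backs; the gripper's body (75 mm by 180 mm) begins 59 mm behind the grasp point.
Start: joints at [-0.106, 0.491, 1.559, -0, 1.092, -0.106], TCP at [625, 0.023, 404.761] pointing down, gripper open.
Joint ranges: [-3.1, 3.1], [-0.84, 2.19], [0.05, 2.79], [-1.13, 4.28], [0.06, 2.93], [-2.69, 2.69]. Speed limits (rad/s): [2.22, 2.22, 2.79, 3.14, 3.14, 3.14].

### API

Orientations are given as [roll, pitch, yaw] about the fixed x, y, z axes, in that order (R = Rz(yaw) Ry(pitch) Rx(roll)).
In Python, from cell import env gives the robot as it stands.
- The arm moves only by the tool carry_out, never from a script. Its argument "series" is a list of rows, each a list of 5 numbers: the shift along the tool's x, y, z in m, then the turn about the tool's z in degrees, then the opening, from 0 (shut) to 1 (fully open). A call has 1 to 20 rows; each row is the pose to reach, as a shift and turn from the pose commanded when the call began, along the tool's axes at that moment; what a row does not reach only later rows make up. A row lasts 1/8 s, in which the tool goes at most 62.5 mm and 10.7 degrees, less where a joint would pass 70% of its speed; a pose out of reach is approached as far as the arm can. A call with a gripper value outside its range is refused whole. The fingers move at their own pace and stop on an object; the grip force is fixed at half the most. Time passes only in rows, so rows that repeat a pose let the fingers close. It gives the time, the measured TCP pose, the force, the opening and the grip force at its end, in the units of the state.
- env.state(): the state, without advancing time (a new reading comes with each control period).
- env.read_camera(name): name is "scene" or "side" or "wrist"; returns (picture, depth): 400x640x3 uint8, red, green, blue; 400x640 float32, mm along the optical axis (not along the pixel's ray), 0 where there is no reading.
- env.get_calibration(name): a dict with "intrinsics" (3x3 intrinsics, pixels), "D" ([k1, k2, p1, p2, k3] as OpenCV has them; the pictures are not rectified), "cam_to_world" (4x4, takes a point from camera to world coordinates); the wrist camera has in their place "T_tool_cam" (4x4, takes a point from camera to tool coordinates, whose origin is the TCP and whose axes are the flange's). Camera axes: x right, y up, looking along -z (the intrinsics and any distortion apply to the point x, -y, -z); pixel columns grow to the right and rows downward; lengths in mm; the calibration is good to about 2 mm. A picture is of the moment at which its call begins: read the wrist's pose just before it. get_calibration takes no time and is no camera call.
- env.job_done(): hands the job in; it is judged then, once.
The state is a dict: "t": time; "joints": joint angles; "qvel": joint speeds; "tau": joint torques, N m; "eef_pos": TCP position; "tcp_rot": TCP orientation; "ft_force": force on the tool from outside, world axes, zero at the start; "moment": the same for the moment, N m; "opening": opening from 0.0 (shut) to 1.0 (fully open); "grip_force": force on a finger pad.
Only numpy, scipy, OpenCV 4.12 (cv2) and the standard library are available. Lean on these libraries where they do the work, as an engineer would, in place of code of your own. Each camera call takes 0.05 s, during which the arm holds its last target. There are 200 camera calls.

### The job

One of the four keys on the kiln's control box has been left latched down. Tap all four lightly with the fingertips, one after another from left to right as seen from the robot, letting no raised key go down half-way (4 mm) and not yet tripping the latched one; then press the latched key home and let go, so that it springs up and all four stand raised. Pick nothing up, and leave everything lying around where it is.

Things in the scene. Friction and masses are not known exactly. Their poses are not given: they have to be found in the camera images.
- panel: The kiln's control box: grey painted steel, 150 mm deep (its x), 250 mm wide (its y), 60 mm high, fixed to the table. Origin at the centre of its underside; its x axis points away from the robot, its y axis to the robot's left, z up. The four keys stand in a row along its y axis, 20 mm nearer the robot than the centre line (x = -20 mm), at y = +72, +24, -24 and -72 mm. The deck around the keys is flat.
- cap_1: Ivory cap of key 1, the first from the left (+y end of the row) as seen from the robot: a flat-topped block 34 mm (box x) by 28 mm (box y). All four look alike, with 20 mm between neighbours. Origin at the centre of its top face, which it follows up and down; axes as the box's. The top face stands 12 mm above the box's deck (72 mm above the table) when raised, about 7 mm above the deck when latched down, and about 4 mm above it when pressed home.
- cap_2: Ivory cap of key 2, the second from the left as seen from the robot: a flat-topped block 34 mm (box x) by 28 mm (box y). All four look alike, with 20 mm between neighbours. Origin at the centre of its top face, which it follows up and down; axes as the box's. The top face stands 12 mm above the box's deck (72 mm above the table) when raised, about 7 mm above the deck when latched down, and about 4 mm above it when pressed home.
- cap_3: Ivory cap of key 3, the third from the left as seen from the robot: a flat-topped block 34 mm (box x) by 28 mm (box y). All four look alike, with 20 mm between neighbours. Origin at the centre of its top face, which it follows up and down; axes as the box's. The top face stands 12 mm above the box's deck (72 mm above the table) when raised, about 7 mm above the deck when latched down, and about 4 mm above it when pressed home.
- cap_4: Ivory cap of key 4, the fourth from the left (the -y end) as seen from the robot: a flat-topped block 34 mm (box x) by 28 mm (box y). All four look alike, with 20 mm between neighbours. Origin at the centre of its top face, which it follows up and down; axes as the box's. The top face stands 12 mm above the box's deck (72 mm above the table) when raised, about 7 mm above the deck when latched down, and about 4 mm above it when pressed home.
- key_1 (a joint): How far key 1 is down, in m: 0 raised, about 0.005 latched, 0.0078 pressed home. Straight down. A raised key is sprung: about 1.2 N starts it and each further mm takes 0.8 N; it comes up again when let go. The latched key does not give below about 5 N; pressing it on, home, takes about 9 N and trips its catch (at about 0.007, 7.5 N), and it springs up when let go. It must go some 3 mm further down than where it sits latched.
- key_2 (a joint): How far key 2 is down, in m: 0 raised, about 0.005 latched, 0.0078 pressed home. Straight down. A raised key is sprung: about 1.2 N starts it and each further mm takes 0.8 N; it comes up again when let go. The latched key does not give below about 5 N; pressing it on, home, takes about 9 N and trips its catch (at about 0.007, 7.5 N), and it springs up when let go. It must go some 3 mm further down than where it sits latched.
- key_3 (a joint): How far key 3 is down, in m: 0 raised, about 0.005 latched, 0.0078 pressed home. Straight down. A raised key is sprung: about 1.2 N starts it and each further mm takes 0.8 N; it comes up again when let go. The latched key does not give below about 5 N; pressing it on, home, takes about 9 N and trips its catch (at about 0.007, 7.5 N), and it springs up when let go. It must go some 3 mm further down than where it sits latched.
- key_4 (a joint): How far key 4 is down, in m: 0 raised, about 0.005 latched, 0.0078 pressed home. Straight down. A raised key is sprung: about 1.2 N starts it and each further mm takes 0.8 N; it comes up again when let go. The latched key does not give below about 5 N; pressing it on, home, takes about 9 N and trips its catch (at about 0.007, 7.5 N), and it springs up when let go. It must go some 3 mm further down than where it sits latched.
- clay_disc: flat clay playing disc, 32 mm across and 10 mm thick, lying on the rear part of the control box's top; loose bystander, leave it alone. Origin at the centre of its underside.
- cone: small pale pyrometric cone, 24 mm across the foot and 38 mm tall, standing on the rear part of the control box's top; loose bystander. Origin at the centre of its underside.
- glaze_jar: lidded white jar, 54 mm across and 75 mm tall, standing to the left of the control box; loose bystander. Origin at the centre of its underside.
- wood_knife: flat wooden modelling knife, 150 x 22 x 9 mm, lying between the robot and the control box; loose bystander. Origin at the centre of its underside.
- clay_die: clay die, a 22 mm cube, lying between the robot and the control box; loose bystander. Origin at the centre of its underside.
- cup: terracotta cup, 64 mm across and 70 mm tall, standing to the right of the control box; loose bystander. Origin at the centre of its underside.
- brush: brush with a wooden handle, lying beyond the control box; loose bystander. Origin at the middle of its handle's length or thereabouts, on its underside.

How it is judged:
By the outcome, as a careful person would: the job done as asked, in the order asked, and still so for the second after the job is handed in, with the robot touching nothing.
It also fails if it takes over 48 s, if anything falls off the work surface, if the arm or the gripper's body presses on something with over 40 N, if the wrist force passes 120 N, or if a joint passes its speed limit or range.

## Working session

There is one attempt and no reset: what is moved stays moved. The work goes in short steps, Python scripts to look and compute and a tool call to move; the robot and the scene stay as the last step left them, time stands still between calls to the robot, and variables do not carry over. Pictures are saved under pics/ and viewed, at most 10 in all, crops included, and the job is handed in when it is done.

Besides the shell and the picture viewer there is one more tool, called after "Request:" by a JSON object that holds its "api" and its "payload", one argument or row to a line. carry_out: Moves the arm, as the interface text tells. Its arguments: {"type":"object","properties":{"series":{"type":"array","items":{"type":"array","items":{"type":"number"}}}},"required":["series"]}

```bash
ls; mkdir -p pics
cat > h.py <<'E'
import numpy as np, cv2
from scipy.spatial.transform import Rotation as Ro
from cell import env
def cam(name):
    s=env.state(); p,d=env.read_camera(name); c=env.get_calibration(name)
    if name=="wrist":
        T=np.eye(4); T[:3,:3]=Ro.from_euler('xyz',s["tcp_rot"]).as_matrix() if np.size(s["tcp_rot"])==3 else np.array(s["tcp_rot"]); T[:3,3]=s["eef_pos"]
        M=T@np.array(c["T_tool_cam"])
    else: M=np.array(c["cam_to_world"])
    return p,d,np.array(c["intrinsics"],float),np.array(c["D"],float),M
def cloud(d,K,D,M):
    v,u=np.mgrid[:d.shape[0],:d.shape[1]]
    n=cv2.undistortPoints(np.stack([u,v],-1).reshape(-1,1,2).astype(np.float64),K,D).reshape(*d.shape,2)
    P=np.stack([n[...,0]*d,-n[...,1]*d,-d],-1)
    return P@M[:3,:3].T+M[:3,3]
E
python3 - <<'E'
from h import *
print(env.state())
for n in ["scene","wrist"]:
    p,d,K,D,M=cam(n); cv2.imwrite(f"pics/{n}0.png",p[...,::-1]); np.savez(f"{n}0.npz",p=p,d=d,K=K,D=D,M=M); print(n,D,M.round(2))
E
```

```text
pics
{'t': 0.0, 'joints': array([-1.05646338e-01,  4.91571254e-01,  1.55947470e+00, -7.08041463e-06,
        1.09167794e+00, -1.05625049e-01]), 'qvel': array([ 0.00065325,  0.00081137,  0.00013091, -0.00027061, -0.00070784,
       -0.00032739]), 'tau': array([-9.52334158e-04, -6.12640929e+01, -2.58175153e+01,  6.92750537e-02,
        4.83079045e-02, -1.38641695e-05]), 'eef_pos': array([ 6.24963363e+02, -2.86973175e-03,  4.04145663e+02]), 'tcp_rot': array([-3.14046705e+00, -1.13021033e-04,  1.57077824e+00]), 'ft_force': array([-0.18065565,  0.57062434,  0.34358168]), 'moment': array([ 0.01562336,  0.02511605, -0.02978398]), 'grip_force': 0.0, 'opening': 0.9999692483690598}
scene [-0.08859647  0.          0.          0.          0.        ] [[-8.4000e-01 -4.2000e-01  3.4000e-01  8.1076e+02]
 [ 5.4000e-01 -6.7000e-01  5.1000e-01  4.4733e+02]
 [ 2.0000e-02  6.1000e-01  7.9000e-01  7.1301e+02]
 [ 0.0000e+00  0.0000e+00  0.0000e+00  1.0000e+00]]
wrist [-0.05411386  0.          0.          0.          0.        ] [[ 1.0000e+00 -0.0000e+00  0.0000e+00  6.2403e+02]
 [ 0.0000e+00  9.7000e-01  2.4000e-01  6.5930e+01]
 [-0.0000e+00 -2.4000e-01  9.7000e-01  3.8445e+02]
 [ 0.0000e+00  0.0000e+00  0.0000e+00  1.0000e+00]]
```

View pics/scene0.png

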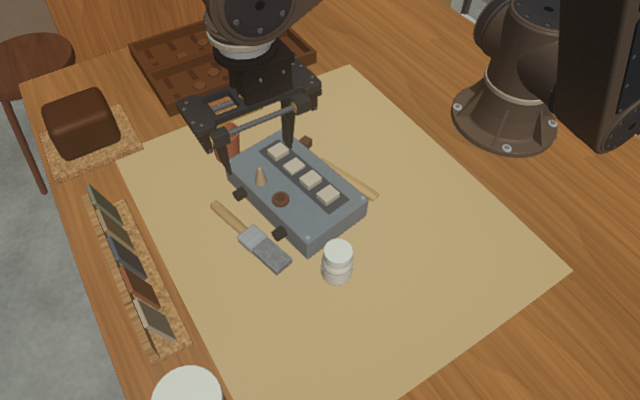

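View pics/wrist0.png

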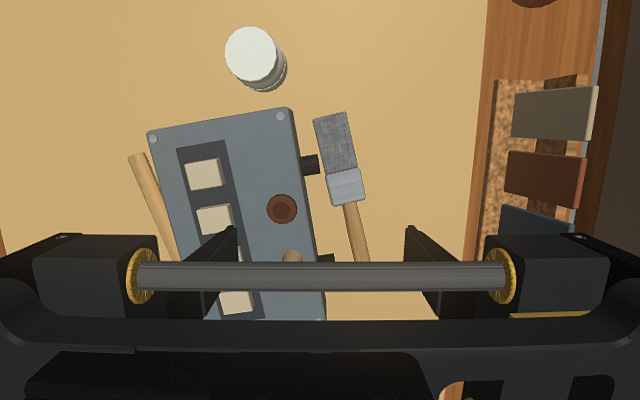

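```bash
cat > seg.py <<'E'
from h import *
def caps(p,d,K,D,M,zlo=55,zhi=85):
    X=cloud(d,K,D,M); hsv=cv2.cvtColor(p,cv2.COLOR_RGB2HSV)
    deck=(X[...,2]>zlo)&(X[...,2]<zhi)&(d>0)&(X[...,0]>400)&(X[...,0]<800)&(abs(X[...,1])<250)
    m=deck&(hsv[...,2]>150)&(hsv[...,1]<90)
    m=cv2.morphologyEx(m.astype(np.uint8),cv2.MORPH_OPEN,np.ones((3,3),np.uint8))
    n,l,st,c=cv2.connectedComponentsWithStats(m)
    for i in range(1,n):
        if st[i,4]<40: continue
        q=X[l==i]; h=np.median(q[:,2]); t=q[abs(q[:,2]-h)<3]
        r=cv2.minAreaRect(t[:,:2].astype(np.float32))
        print(c[i].round(),st[i,4],"med",np.median(t,0).round(1),"rect",np.round(r[0],1),np.round(r[1],1),round(r[2],1))
    g=deck&(hsv[...,1]<90)&(hsv[...,2]<150)&(X[...,2]>50)
    q=X[g]; print("deck z",np.median(q[:,2]), "rect",cv2.minAreaRect(q[:,:2].astype(np.float32)))
E
python3 - <<'E'
from seg import *
for n in ["scene","wrist"]:
    z=np.load(f"{n}0.npz"); print(n); caps(*[z[k] for k in "pdKDM"])
E
```

```text
scene
[278. 150.] 178 med [ 529.9 -120.3   71.9] rect [ 529.2 -120.9] [31.8 28.4] 9.1
[294. 165.] 190 med [521.8 -72.2  66.8] rect [521.7 -73.6] [32.  28.4] 5.7
[311. 178.] 201 med [513.5 -25.7  71.8] rect [513.7 -26.6] [32.9 27.4] 11.3
[260. 181.] 53 med [596.4 -66.8  72.4] rect [595.9 -67.8] [3.5 7.4] 57.8
[328. 193.] 228 med [506.7  21.5  72. ] rect [506.3  21. ] [32.9 26.6] 9.0
[338. 252.] 666 med [560.4 132.8  74.9] rect [559.6 132.5] [47.7 46.2] 22.9
deck z 60.1489519877814 rect ((539.4078369140625, -55.025909423828125), (151.03756713867188, 368.7090759277344), 9.40825080871582)
wrist
[250.  53.] 2202 med [559.5 131.   75.2] rect [559.6 130.5] [46.2 47.3] 87.3
[203. 174.] 869 med [506.7  19.4  72.1] rect [506.1  19. ] [33.3 27.1] 9.4
[213. 219.] 739 med [513.2 -27.3  72.2] rect [513.8 -28.4] [32.8 27. ] 9.0
[235. 302.] 610 med [ 528.7 -122.8   72.2] rect [ 529.4 -122.9] [32.9 27.4] 9.4
deck z 60.351250055446855 rect ((533.0752563476562, -21.140060424804688), (149.50621032714844, 293.9535827636719), 9.301955223083496)
```

Key 3, second from the right, reads 5 mm lower than the others, at scene pixel (294,165) and z = 66.8. It's the latched key. The box is turned about 9.2° and the caps are 48 mm apart. I'll go above key 1 with the gripper shut.

Request:
{"api": "carry_out", "payload": {
  "series": [
    [0.007,-0.04,0,-3,0],
    [0.014,-0.08,0,-6,0],
    [0.02,-0.1187,0.02,-9.2,0],
    [0.02,-0.1187,0.06,-9.2,0],
    [0.02,-0.1187,0.1,-9.2,0],
    [0.02,-0.1187,0.117,-9.2,0],
    [0.02,-0.1187,0.122,-9.2,0],
    [0.02,-0.1187,0.122,-9.2,0],
    [0.02,-0.1187,0.122,-9.2,0],
    [0.02,-0.1187,0.122,-9.2,0],
    [0.02,-0.1187,0.122,-9.2,0],
    [0.02,-0.1187,0.122,-9.2,0]
  ]
}}

```text
t: 1.6
eef_pos: [506.3, 20.0, 282.9]
tcp_rot: [3.141, 0.0, 1.731]
ft_force: [-0.0, 0.5, -0.8]
opening: 0.003
grip_force: 0.0
```

Run:
```python
from seg import *
s=env.state(); print({k:np.round(s[k],4) for k in ["t","eef_pos","tcp_rot","ft_force","moment","opening"]})
for n in ["scene","side"]:
    a=cam(n); print(n); caps(*a); cv2.imwrite(f"pics/{n}1.png",a[0][...,::-1])
p=cam("wrist")[0]; q=cam("side")[0]
cv2.imwrite("pics/both1.png",cv2.resize(np.vstack([p,q]),(480,600))[...,::-1])
```

```text
{'t': np.float64(1.6), 'eef_pos': array([506.3122,  20.0185, 282.9278]), 'tcp_rot': array([3.1412e+00, 1.0000e-04, 1.7314e+00]), 'ft_force': array([-0.0149,  0.4937, -0.7846]), 'moment': array([-0.0337, -0.0137, -0.0201]), 'opening': np.float64(0.0031)}
scene
[274. 148.] 65 med [ 534.1 -129.    71.9] rect [ 531.5 -129.5] [33.1 15.5] 23.5
[260. 180.] 60 med [595.3 -67.   71.1] rect [595.5 -66.9] [5.1 9.2] 59.4
[315. 181.] 54 med [511.1 -15.8  71.3] rect [510.8 -17.2] [27.  7.] 10.0
[328. 194.] 209 med [509.   23.3  71.9] rect [506.1  21.3] [33.8 26.3] 5.2
[338. 252.] 661 med [560.3 133.2  74.9] rect [560.3 132.2] [47.2 45.9] 71.7
deck z 60.053778761068486 rect ((533.7821655273438, -21.343093872070312), (149.91384887695312, 301.683837890625), 8.893706321716309)
side
[296. 220.] 154 med [505.8  18.5  73.3] rect [507.1  19.6] [30.  26.1] 10.2
[312. 235.] 180 med [513.5 -28.3  73.3] rect [513.9 -28.4] [31.  27.5] 3.2
[329. 253.] 195 med [521.6 -75.6  68. ] rect [522.2 -75.1] [30.9 24.9] 7.4
[348. 268.] 222 med [ 529.4 -122.2   73. ] rect [ 529.4 -122.2] [30.5 25. ] 7.7
deck z 61.2132916395791 rect ((534.6682739257812, -33.954864501953125), (150.9905242919922, 282.5578918457031), 9.24842643737793)
```

View pics/both1.png

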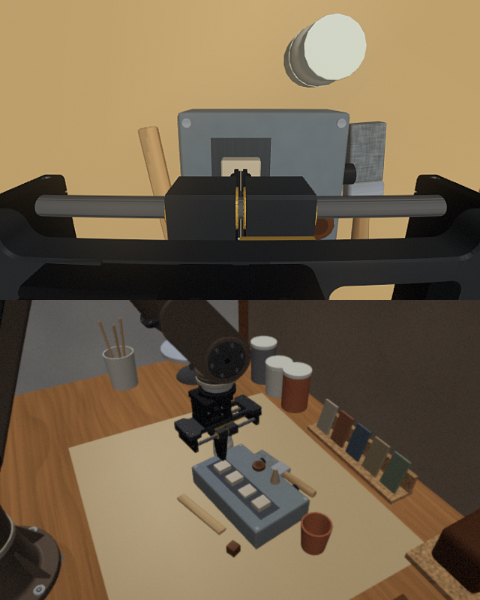

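The shut fingertips are centred over key 1 (wrist view, around (240,165)) and square to the box. The side camera also shows key 3 low. Going down slowly.

Request:
{"api": "carry_out", "payload": {
  "series": [
    [0,0,0.01,0,0],
    [0,0,0.016,0,0],
    [0,0,0.019,0,0],
    [0,0,0.019,0,0],
    [0,0,0.019,0,0],
    [0,0,0.019,0,0]
  ]
}}

```text
t: 2.55
eef_pos: [506.3, 20.0, 263.9]
tcp_rot: [3.141, 0.0, 1.731]
ft_force: [0.2, -0.3, 0.5]
opening: 0.005
grip_force: 0.0
```

Request:
{"api": "carry_out", "payload": {
  "series": [
    [0,0,0.001,0,0],
    [0,0,0.001,0,0],
    [0,0,0.001,0,0]
  ]
}}

```text
t: 2.92
eef_pos: [506.3, 20.0, 262.8]
tcp_rot: [3.141, 0.0, 1.731]
ft_force: [-0.6, -0.2, -0.2]
opening: 0.005
grip_force: 0.0
```

Request:
{"api": "carry_out", "payload": {
  "series": [
    [0,0,0.001,0,0],
    [0,0,0.001,0,0],
    [0,0,0.001,0,0]
  ]
}}

```text
t: 3.3
eef_pos: [506.3, 20.0, 261.8]
tcp_rot: [3.141, 0.0, 1.731]
ft_force: [0.0, -0.1, 0.6]
opening: 0.004
grip_force: 0.7
```

Request:
{"api": "carry_out", "payload": {
  "series": [
    [0,0,0.0007,0,0],
    [0,0,0.0007,0,0],
    [0,0,0.0007,0,0]
  ]
}}

```text
t: 3.68
eef_pos: [506.3, 20.0, 261.1]
tcp_rot: [3.141, 0.0, 1.731]
ft_force: [0.0, 0.2, 1.1]
opening: 0.003
grip_force: 1.0
```

Request:
{"api": "carry_out", "payload": {
  "series": [
    [0,0,0.0006,0,0],
    [0,0,0.0006,0,0],
    [0,0,0.0006,0,0]
  ]
}}

```text
t: 4.05
eef_pos: [506.3, 20.0, 260.5]
tcp_rot: [3.141, 0.0, 1.731]
ft_force: [-0.5, -0.9, 2.2]
opening: 0.002
grip_force: 1.2
```

Contact: 2.2 N, so about 1.2 mm down. On to key 2.

Request:
{"api": "carry_out", "payload": {
  "series": [
    [0,0,-0.006,0,0],
    [0,0,-0.014,0,0],
    [-0.016,0,-0.014,0,0],
    [-0.032,0,-0.014,0,0],
    [-0.048,0,-0.014,0,0],
    [-0.048,0,-0.014,0,0],
    [-0.048,0,-0.008,0,0],
    [-0.048,0,-0.004,0,0],
    [-0.048,0,-0.002,0,0],
    [-0.048,0,-0.001,0,0],
    [-0.048,0,-0.0005,0,0],
    [-0.048,0,0,0,0],
    [-0.048,0,0,0,0],
    [-0.048,0,0,0,0]
  ]
}}

```text
t: 5.8
eef_pos: [514.0, -27.3, 260.5]
tcp_rot: [3.141, 0.0, 1.731]
ft_force: [-0.6, 1.6, 3.5]
opening: 0.002
grip_force: 1.2
```

Key 2 is touched. Key 3 is latched, so I'll approach it in small steps.

Request:
{"api": "carry_out", "payload": {
  "series": [
    [0,0,-0.006,0,0],
    [0,0,-0.014,0,0],
    [-0.016,0,-0.014,0,0],
    [-0.032,0,-0.014,0,0],
    [-0.048,0,-0.014,0,0],
    [-0.048,0,-0.014,0,0],
    [-0.048,0,-0.007,0,0],
    [-0.048,0,-0.002,0,0],
    [-0.048,0,0.001,0,0],
    [-0.048,0,0.0025,0,0],
    [-0.048,0,0.0025,0,0],
    [-0.048,0,0.0025,0,0]
  ]
}}

```text
t: 7.3
eef_pos: [521.7, -74.7, 258.1]
tcp_rot: [3.141, 0.0, 1.731]
ft_force: [-0.0, -0.2, 0.0]
opening: 0.008
grip_force: 0.0
```

Request:
{"api": "carry_out", "payload": {
  "series": [
    [0,0,0.0004,0,0],
    [0,0,0.0004,0,0],
    [0,0,0.0004,0,0]
  ]
}}

```text
t: 7.68
eef_pos: [521.7, -74.7, 257.6]
tcp_rot: [3.141, 0.0, 1.731]
ft_force: [0.3, 0.0, 0.7]
opening: 0.005
grip_force: 0.0
```

Request:
{"api": "carry_out", "payload": {
  "series": [
    [0,0,0.0003,0,0],
    [0,0,0.0003,0,0],
    [0,0,0.0003,0,0]
  ]
}}

```text
t: 8.05
eef_pos: [521.7, -74.7, 257.3]
tcp_rot: [3.141, 0.0, 1.731]
ft_force: [-0.3, 0.1, 2.5]
opening: 0.004
grip_force: 0.8
```

Request:
{"api": "carry_out", "payload": {
  "series": [
    [0,0,0,0,0],
    [0,0,0,0,0]
  ]
}}

```text
t: 8.3
eef_pos: [521.7, -74.7, 257.3]
tcp_rot: [3.141, 0.0, 1.731]
ft_force: [-0.2, -0.5, 2.0]
opening: 0.007
grip_force: 1.1
```

Key 3 is touched at about 2 N, well below tripping. Now key 4.

Request:
{"api": "carry_out", "payload": {
  "series": [
    [0,0,-0.008,0,0],
    [0,0,-0.017,0,0],
    [-0.016,0,-0.017,0,0],
    [-0.032,0,-0.017,0,0],
    [-0.048,0,-0.017,0,0],
    [-0.048,0,-0.017,0,0],
    [-0.048,0,-0.011,0,0],
    [-0.048,0,-0.007,0,0],
    [-0.048,0,-0.005,0,0],
    [-0.048,0,-0.004,0,0],
    [-0.048,0,-0.0034,0,0],
    [-0.048,0,-0.0034,0,0],
    [-0.048,0,-0.0034,0,0]
  ]
}}

```text
t: 9.93
eef_pos: [529.3, -122.1, 260.8]
tcp_rot: [3.141, 0.0, 1.731]
ft_force: [-1.6, 1.8, 1.5]
opening: 0.001
grip_force: 1.1
```

Request:
{"api": "carry_out", "payload": {
  "series": [
    [0,0,0.0003,0,0],
    [0,0,0.0003,0,0],
    [0,0,0.0003,0,0]
  ]
}}

```text
t: 10.3
eef_pos: [529.3, -122.1, 260.4]
tcp_rot: [3.141, 0.0, 1.731]
ft_force: [-0.2, 2.8, 2.5]
opening: 0.004
grip_force: 1.3
```

Key 4 is touched. I'll lift and check the keys before pressing.

Request:
{"api": "carry_out", "payload": {
  "series": [
    [0,0,-0.006,0,0],
    [0,0,-0.016,0,0],
    [0,0,-0.04,0,0],
    [0,0,-0.04,0,0],
    [0,0,-0.04,0,0]
  ]
}}

```text
t: 10.92
eef_pos: [529.2, -122.1, 300.2]
tcp_rot: [3.141, 0.0, 1.731]
ft_force: [1.1, -0.1, -1.0]
opening: 0.002
grip_force: 0.0
```

Run:
```python
from seg import *
for n in ["scene","side"]:
    a=cam(n); print(n); caps(*a)
print(env.state()["eef_pos"])
```

```text
scene
[278. 150.] 177 med [ 530.4 -119.5   71.9] rect [ 529.8 -121.5] [32.5 28.5] 12.2
[294. 165.] 190 med [521.6 -72.2  66.7] rect [521.9 -73.8] [31.8 26.2] 8.0
[310. 178.] 207 med [514.7 -25.7  71.9] rect [513.6 -26.6] [33.4 26.1] 9.0
[328. 193.] 218 med [507.   21.7  72. ] rect [506.9  20.3] [33.7 27.7] 7.9
[338. 252.] 667 med [560.5 132.9  74.9] rect [560.1 132.6] [46.9 46.7] 0.4
deck z 60.13903259271069 rect ((533.5285034179688, -21.450820922851562), (151.40069580078125, 301.88641357421875), 9.034213066101074)
side
[296. 176.] 281 med [560.  131.   76.2] rect [559.9 131.5] [46.8 45.2] 32.3
[329. 253.] 194 med [521.7 -75.5  68. ] rect [521.6 -75.1] [30.9 26.5] 10.0
[348. 268.] 224 med [ 529.6 -122.8   73.2] rect [ 529.5 -123. ] [30.9 25.6] 6.3
deck z 61.21714173878729 rect ((531.94921875, -19.59332275390625), (150.68357849121094, 312.4261169433594), 9.460375785827637)
[ 529.19729116 -122.10803752  299.79687739]
```

Key 3 is still latched and the other three are raised. Now I'll press key 3 home.

Request:
{"api": "carry_out", "payload": {
  "series": [
    [0.016,0,0,0,0],
    [0.032,0,0,0,0],
    [0.048,0,0,0,0],
    [0.048,0,0.012,0,0],
    [0.048,0,0.026,0,0],
    [0.048,0,0.036,0,0],
    [0.048,0,0.041,0,0],
    [0.048,0,0.043,0,0],
    [0.048,0,0.044,0,0],
    [0.048,0,0.045,0,0],
    [0.048,0,0.0455,0,0],
    [0.048,0,0.0455,0,0],
    [0.048,0,0.0455,0,0]
  ]
}}

```text
t: 12.65
eef_pos: [521.5, -74.9, 255.6]
tcp_rot: [3.141, 0.0, 1.731]
ft_force: [-4.1, -1.2, 7.3]
opening: 0.004
grip_force: 3.7
```

Request:
{"api": "carry_out", "payload": {
  "series": [
    [0,0,0.0005,0,0],
    [0,0,0.0005,0,0],
    [0,0,0.0005,0,0]
  ]
}}

```text
t: 13.02
eef_pos: [521.5, -74.9, 255.1]
tcp_rot: [3.141, 0.0, 1.731]
ft_force: [-4.6, -1.1, 7.8]
opening: 0.006
grip_force: 4.1
```

Request:
{"api": "carry_out", "payload": {
  "series": [
    [0,0,0.0004,0,0],
    [0,0,0.0008,0,0],
    [0,0,0.0008,0,0],
    [0,0,0.0008,0,0]
  ]
}}

```text
t: 13.52
eef_pos: [521.4, -74.9, 254.5]
tcp_rot: [3.141, 0.0, 1.731]
ft_force: [-5.4, -1.0, 11.3]
opening: 0.003
grip_force: 5.5
```

Request:
{"api": "carry_out", "payload": {
  "series": [
    [0,0,0.0003,0,0],
    [0,0,0.0003,0,0],
    [0,0,0.0003,0,0]
  ]
}}

```text
t: 13.9
eef_pos: [521.4, -74.9, 254.4]
tcp_rot: [3.141, 0.0, 1.731]
ft_force: [-5.7, -1.2, 13.7]
opening: -0.0
grip_force: 7.2
```

Request:
{"api": "carry_out", "payload": {
  "series": [
    [0,0,-0.005,0,0],
    [0,0,-0.015,0,0],
    [0,0,-0.05,0,0],
    [0,0,-0.1,0,0],
    [0,0,-0.13,0,0],
    [0,0,-0.13,0,0],
    [0,0,-0.13,0,0],
    [0,0,-0.13,0,0]
  ]
}}

```text
t: 14.9
eef_pos: [521.6, -74.7, 382.2]
tcp_rot: [-3.14, -0.001, 1.731]
ft_force: [-0.2, 0.7, -0.5]
opening: 0.003
grip_force: 0.0
```

Run:
```python
from seg import *
for n in ["scene","side"]:
    a=cam(n); print(n); caps(*a); cv2.imwrite(f"pics/{n}2.png",a[0][...,::-1])
print(env.state()["eef_pos"],env.state()["qvel"].round(4))
```

```text
scene
[278. 150.] 169 med [ 529.9 -119.8   72. ] rect [ 528.9 -120.5] [31.6 28.5] 5.5
[294. 164.] 181 med [521.9 -72.6  72. ] rect [521.7 -73.6] [33.3 25.9] 11.1
[310. 178.] 200 med [515.3 -25.4  72. ] rect [514.  -26.1] [31.9 27.3] 12.1
[328. 193.] 214 med [506.5  21.8  71.8] rect [506.5  20.9] [32.3 26.6] 10.1
[338. 252.] 658 med [560.3 132.7  74.8] rect [559.8 132. ] [46.6 46.2] 21.5
deck z 60.17153978708478 rect ((533.1429443359375, -20.958236694335938), (150.58546447753906, 303.0375061035156), 8.932796478271484)
side
[302. 176.] 111 med [571.  126.   76.5] rect [571.8 125.7] [41.8 19.5] 64.8
[296. 220.] 160 med [506.4  18.7  73.3] rect [507.3  18.8] [31.9 26.7] 3.1
[312. 235.] 179 med [513.8 -27.6  73. ] rect [513.8 -28.3] [30.8 26.2] 3.3
[329. 251.] 195 med [521.2 -75.4  73.1] rect [522.3 -75.1] [32.2 24.6] 7.9
[348. 268.] 222 med [ 529.3 -122.6   72.9] rect [ 529.7 -122.1] [31.3 25. ] 7.6
deck z 61.242246928964676 rect ((532.5885620117188, -19.103729248046875), (151.6209716796875, 312.2243347167969), 9.226136207580566)
[521.71299187 -74.78288626 382.36375842] [ 0.0008 -0.0032 -0.0048 -0.0001  0.0021  0.0008]
```

View pics/scene2.png

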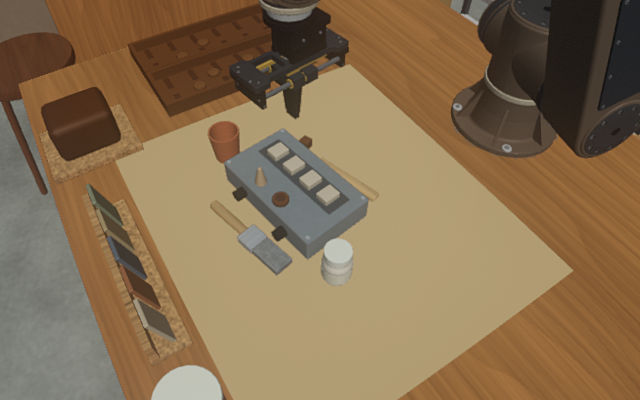

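All four caps, from (278,150) to (328,193), now stand at 72 mm. The cone, disc, cup, jar, brush and knife haven't moved, and the arm is clear.

```bash
python3 -c "
from cell import env
print(env.job_done())"
```

```text
the job is handed in; nothing more can be done
None
```

I tapped all four keys lightly from left to right, then pressed key 3 (the latched one) home and let go; the cameras show all four raised and the things lying around undisturbed, and I handed the job in at about 15 s (no verdict came back).

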